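# Sweep the stray sheep into the fold

## Robot

A 7-joint arm with a two-finger parallel gripper is mounted at the origin on the work surface. World frame = base frame: x ahead of the robot, y to its left, z up, the work surface at z = 0. Lengths are in mm, angles in rad, forces in N, time in s.
With the tool pointing down it reaches from about 400 to 850 mm from the base axis. Payload 10.4 kg.
Tool frame: the origin (TCP) lies at the very end of the fingers, on their centre line; the grasp point (between the pads) lies 19 mm behind it; z points along the fingers, y is the direction in which the jaws open and shut (so a half turn about z gives the same grasp; the last joint's range is limited). The gripper opens to 85 mm and grips with 20 to 120 N. Pads are 22 mm wide; open, the fingers measure 114 mm over their backs; the gripper's body (76 mm by 85 mm) begins 54 mm behind the grasp point. The pads swing forward as they close: fully open they stand 13 mm farther back than shut.
Start: joints at [-1.238, 0.332, -0.065, 1.46, 0.022, 1.35, -0.088], TCP at [217.701, 585.884, 203.838] pointing down, gripper open.
Joint ranges: [-2.6, 2.6], [-0.5, 2.12], [-1.47, 1.34], [0.16, 2.42], [-1.27, 4.41], [0.06, 2.06], [-2.6, 2.6]. Speed limits (rad/s): [2.22, 2.22, 2.79, 2.79, 3.14, 3.14, 3.14].

## Interface

Orientations are given as a 3x3 rotation matrix whose columns are the frame's x, y, z axes.
In Python, from plant import ctrl, cams, ticket gives the robot as it stands. The module is installed in compiled form; this text tells all that it offers.
- The arm moves only by the tool send_rows, never from a script. Its argument "increments" is text: rows parted by semicolons, each of 7 numbers parted by spaces: the gripper command: -1 is shut, 1 is fully open, values between are in proportion, then the shift along the tool's x, y, z in mm, then the turn, a rotation vector about the tool's x, y, z in rad. In form: claw dx dy dz wx wy wz; .... A call has 1 to 20 rows; each row is the pose to reach, as a shift and turn from the pose commanded when the call began, along the tool's axes at that moment; what a row does not reach only later rows make up. A row lasts 1/12 s, in which the tool goes at most 41.7 mm and 7.16 degrees, less where a joint would pass 70% of its speed; a pose out of reach is approached as far as the arm can. A call with a gripper value outside its range is refused whole. The fingers move at their own pace and stop on an object; the grip force is fixed at half the most. Time passes only in rows, so rows that repeat a pose let the fingers close. It gives the time, the measured TCP pose, the force and the opening at its end, in the units of the state.
- ctrl.get_obs(): the state, without advancing time (a new reading comes with each control period).
- cams.get_image(name): name is "side" or "top" or "wrist"; returns a dict with "color" (400x640x3 uint8, blue, green, red), "fx", "fy", "cx", "cy" (pixels), "k1" (the pictures are not rectified: a ray, as slopes to the right and down, at radius r is drawn at 1 + k1 r^2 times it, then the intrinsics apply), "R" (3x3) and "t" (3): a world point X has camera coordinates R X + t. Camera axes: x right, y down, z forward; pixel columns grow to the right and rows downward; lengths in mm; the calibration is good to about 2 mm. A picture is of the moment at which its call begins. There is no depth.
- ticket.sign_off(): hands the job in, once; it reports no verdict.
The state is a dict: "time_s": time; "joints": joint angles; "joint_velocities": joint speeds; "joint_torque": joint torques, N m; "tcp_pos": TCP position; "orientation": TCP orientation; "contact_force": force on the tool from outside, world axes, zero at the start; "torque": the same for the moment, N m; "grip_width": finger opening in mm.
Only numpy, scipy, OpenCV 4.12 (cv2) and the standard library are available. Lean on these libraries where they do the work, as an engineer would, in place of code of your own. Each camera call takes 0.05 s, during which the arm holds its last target. There are 200 camera calls.

## Task

On the figurine stall, sweep the three resting sheep along the counter with your fingers, through the open side of the fenced fold, until each is wholly inside it, still upright on its base. Only push them: do not lift them or tip them over. Leave the dog, the standing figures, the jar and the straw bale standing where they are.

Things in the scene. Friction and masses are not known exactly. Their poses are not given: they have to be found in the camera images.
- pen: the fold: a three-sided dark wooden rail fence fixed to the counter, with no floor (the counter runs on inside). Inside it is 130 mm deep (its x) and 350 mm wide (its y); rails 10 mm thick, 34 mm high. Origin at the centre of the inside, on the counter; z up. The whole -x side, towards the robot, is open, with no sill: the mouth is at x = -65 mm, the back rail at +65 mm, the side rails at y = -175 and +175 mm in its own frame; turned by up to 0.2 rad
- sheep1: sheep miniature resting on a round wooden base: base 44 mm in diameter and 8 mm thick, the woolly rounded body (26 mm wide, within the base but for the muzzle by 1 mm) and raised head reach 42 mm; 28 to 56 g; origin at the centre of the base's underside, z up, its head towards its +x (any way round); slides on its base when pushed low down. It starts in front of the fold's open side, in a loose row with the other sheep and the dog in any order
- sheep2: sheep miniature resting on a round wooden base: base 44 mm in diameter and 8 mm thick, the woolly rounded body (26 mm wide, within the base but for the muzzle by 1 mm) and raised head reach 42 mm; 28 to 56 g; origin at the centre of the base's underside, z up, its head towards its +x (any way round); slides on its base when pushed low down. It starts in front of the fold's open side, in a loose row with the other sheep and the dog in any order
- sheep3: sheep miniature resting on a round wooden base: base 44 mm in diameter and 8 mm thick, the woolly rounded body (26 mm wide, within the base but for the muzzle by 1 mm) and raised head reach 42 mm; 28 to 56 g; origin at the centre of the base's underside, z up, its head towards its +x (any way round); slides on its base when pushed low down. It starts in front of the fold's open side, in a loose row with the other sheep and the dog in any order
- dog: resting dog miniature on the same round 44 mm base as the sheep, but with a slim smooth body, thin neck, long snout, pointed ears and a curled tail; 44 mm high; origin at the centre of its underside; in the row with the sheep; to be left alone
- shepherd: small standing shepherd with a staff, 26 mm in diameter at the foot, 62 mm high, standing free in front of the middle of the fold's mouth; origin at the centre of its underside; to be left alone
- woman: standing woman, foot 32 mm in diameter, 75 mm high, outside the fold's +y end; origin under its centre; to be left alone
- king: standing king with a staff, foot 36 mm in diameter, 85 mm high, outside the fold's -y end; origin under its centre; to be left alone
- jar: little clay jar, 40 mm in diameter, 46 mm high, beyond the row's +y end; origin under its centre; to be left alone
- bale: little straw bale, 50 x 32 x 30 mm, beyond the row's -y end; origin under its centre; to be left alone
Not all that is in view belongs to the job. Leave any green or purple look-alike of the sheep3 alone.

How it is judged:
By the outcome, as a careful person would: the job done as asked, in the order asked, and still so for the second after the job is handed in, with the robot touching nothing.
It also fails if it takes over 53 s, if anything falls off the work surface, if the arm or the gripper's body presses on something with over 40 N, if the wrist force passes 120 N, or if a joint passes its speed limit or range.

## Working session

There is one attempt and no reset: what is moved stays moved. The work goes in short steps, Python scripts to look and compute and a tool call to move; the robot and the scene stay as the last step left them, time stands still between calls to the robot, and variables do not carry over. Pictures are saved under pics/ and viewed, about 8 in all and at most 12, crops included, and the job is handed in when it is done.

Besides the shell and the picture viewer there is one more tool, called after "Call:" by a JSON object that holds its "name" and its "arguments". send_rows: Moves the arm, as the interface text tells. Its arguments: {"type":"object","properties":{"increments":{"type":"string"}},"required":["increments"]}

```bash
mkdir -p pics; cat > h.py <<'E'
import numpy as np, cv2
from plant import ctrl, cams, ticket
def grab(n,f):
    im=cams.get_image(n); cv2.imwrite('pics/'+f,im['color'])
    np.savez('pics/'+f+'.npz',**{k:np.array(v) for k,v in im.items()}); return im
def w(f,pts,z=0):
    m=np.load('pics/'+f+'.npz'); R=m['R'];t=m['t']; out=[]
    K=np.array([[m['fx'],0,m['cx']],[0,m['fy'],m['cy']],[0,0,1.]],float)
    d=np.array([float(m['k1']),0,0,0])
    u=cv2.undistortPoints(np.array(pts,float).reshape(-1,1,2),K,d).reshape(-1,2)
    for a in u:
        r=R.T@np.array([a[0],a[1],1]); c=-R.T@t; s=(z-c[2])/r[2]; out.append((c+s*r)[:2])
    return np.round(np.array(out),1)
E
python3 - <<'E'
from h import *
grab('top','top1.png');grab('side','side1.png')
o=ctrl.get_obs();print(o['time_s'],o['tcp_pos'],np.round(o['orientation'],3),o['grip_width'])
E
```

```text
0.1 [217.57091566 585.49421276 203.08248406] [[-0.937  0.348 -0.   ]
 [ 0.348  0.937 -0.001]
 [-0.    -0.001 -1.   ]] 85.67853522113731
```

View pics/top1.png

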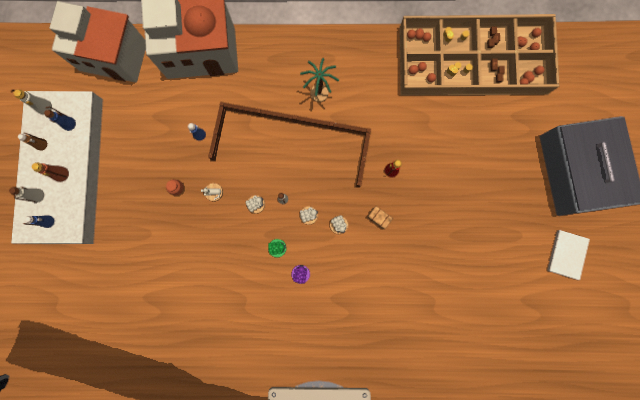

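View pics/side1.png

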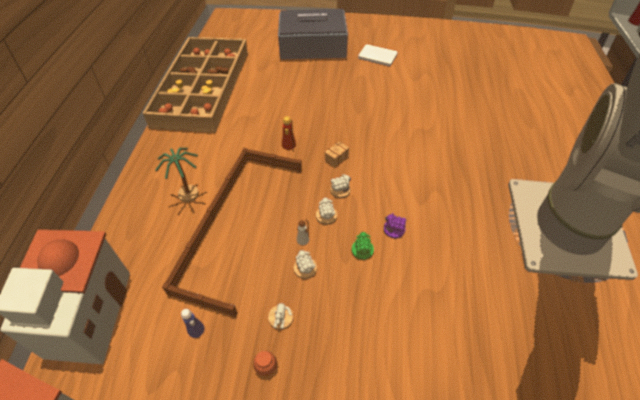

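The top view shows the fold with corners near (222,104) and (368,131) and its mouth towards the robot. Sheep candidates are the white woolly ones at (255,204), (309,215) and (340,225). The slim one at (213,192) is the dog, and the green (277,248) and purple (300,274) look-alikes are to be left alone. The shepherd is at (282,198), the bale at (379,217) and the jar at (174,187).

```bash
python3 - <<'E'
from h import *
im=cv2.imread('pics/top1.png')
c=cv2.resize(im[95:290,160:410],None,fx=3.1,fy=3.05,interpolation=cv2.INTER_CUBIC);cv2.imwrite('pics/c1.png',c)
f='top1.png'
n=['dog','s255','s309','s340','shep','jar','bale','green','purple','woman','king']
p=[(213,192),(255,204),(309,215),(340,225),(282,199),(174,187),(379,217),(277,248),(300,274),(199,134),(391,171)]
for a,b in zip(n,w(f,p,10)):print(a,b)
print('rail tops',w(f,[(222,104),(369,130),(359,186),(212,160)],34))
E
```

```text
dog [564.2 257.7]
s255 [535.4 155.8]
s309 [509.2  26. ]
s340 [485.6 -48. ]
shep [547.6  91.1]
jar [576.1 352.2]
bale [ 505.  -140.8]
green [430.5 101.4]
purple [370.   46.4]
woman [707.5 296.4]
king [ 616.3 -171.2]
rail tops [[ 774.8  236.4]
 [ 710.7 -116.5]
 [ 575.8  -91.6]
 [ 637.4  256.3]]
```

View pics/c1.png

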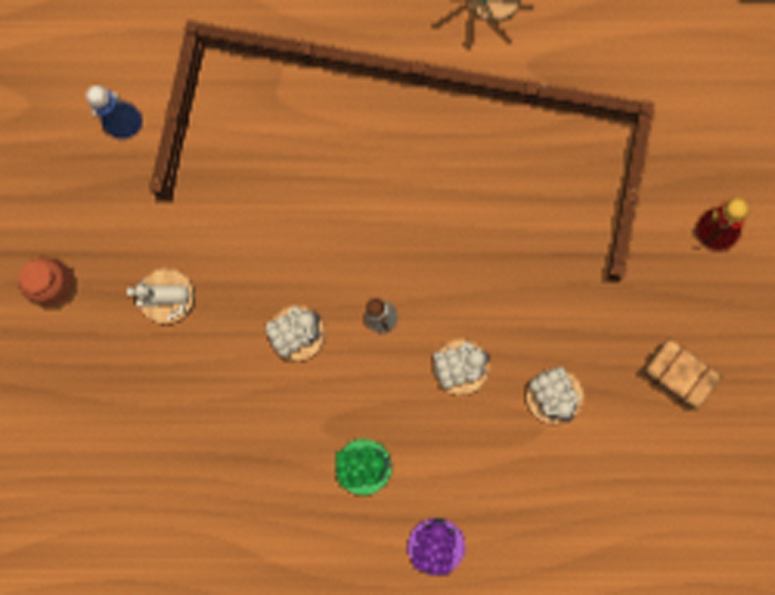

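The three chosen sheep are at about (535,156), (509,26) and (486,-48) mm. The crop confirms they are woolly and white on round bases. The fold's centre is at about (675,71) with yaw -0.18, and its measured size matches the given one. I'll cradle each base between part-open fingers and push it along world +x.

Call:
{"name": "send_rows", "arguments": {"increments": "-0.3 -405 -308 103 0 0 -0.355;-0.3 -405 -308 103 0 0 -0.355;-0.3 -405 -308 103 0 0 -0.355;-0.3 -405 -308 103 0 0 -0.355;-0.3 -405 -308 103 0 0 -0.355;-0.3 -405 -308 103 0 0 -0.355;-0.3 -405 -308 103 0 0 -0.355;-0.3 -405 -308 103 0 0 -0.355;-0.3 -405 -308 103 0 0 -0.355;-0.3 -405 -308 103 0 0 -0.355;-0.3 -405 -308 103 0 0 -0.355;-0.3 -405 -308 103 0 0 -0.355;-0.3 -405 -308 103 0 0 -0.355;-0.3 -405 -308 103 0 0 -0.355;-0.3 -405 -308 103 0 0 -0.355;-0.3 -405 -308 103 0 0 -0.355;-0.3 -405 -308 103 0 0 -0.355;-0.3 -405 -308 103 0 0 -0.355"}}

```text
time_s: 1.6
tcp_pos: [489.6, 157.4, 101.0]
orientation: [[-1.0, -0.001, 0.0], [-0.001, 1.0, 0.0], [-0.0, 0.0, -1.0]]
contact_force: [0.7, -0.0, -1.0]
grip_width: 30.0
```

Call:
{"name": "send_rows", "arguments": {"increments": "-0.3 0 -1 30 0 0 0;-0.3 0 -1 60 0 0 0;-0.3 0 -1 85 0 0 0;-0.3 0 -1 93 0 0 0;-0.3 0 -1 97 0 0 0;-0.3 0 -1 98 0 0 0;-0.3 0 -1 98 0 0 0"}}

```text
time_s: 2.18
tcp_pos: [490.8, 155.7, 4.0]
orientation: [[-1.0, 0.0, 0.001], [0.0, 1.0, 0.001], [-0.001, 0.001, -1.0]]
contact_force: [-0.1, 0.1, -0.6]
grip_width: 29.9
```

```bash
python3 - <<'E'
from h import *
print(ctrl.get_obs()['tcp_pos'],ctrl.get_obs()['contact_force'])
a=grab('wrist','w1.png')['color'];b=grab('side','s2.png')['color'][200:340,220:400]
b=cv2.resize(b,(514,400))
cv2.imwrite('pics/w1s.png',cv2.resize(np.hstack([cv2.resize(a,(640,400)),b]),None,fx=.69,fy=.69))
E
```

```text
[490.79726542 155.70899269   3.95637622] [-0.05366748  0.09149368 -0.61777868]
```

View pics/w1s.png

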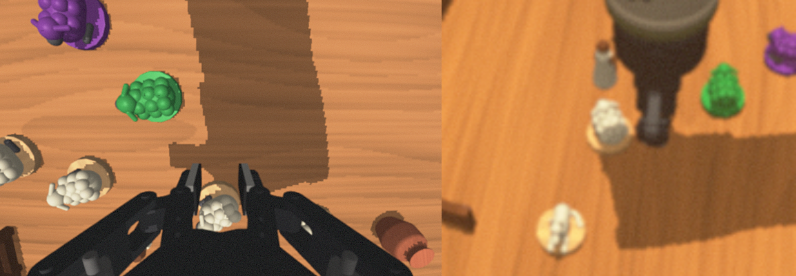

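The wrist view shows the sheep centred between the fingers (sheep at 218,205; fingertips at 192 and 248). I'll lower 3 mm and push.

Call:
{"name": "send_rows", "arguments": {"increments": "-0.3 0 0 2.5 0 0 0;-0.3 -6 0 3 0 0 0;-0.3 -12 0 3 0 0 0;-0.3 -18 0 3 0 0 0;-0.3 -24 0 3 0 0 0;-0.3 -30 0 3 0 0 0;-0.3 -37 0 3 0 0 0;-0.3 -45 0 3 0 0 0;-0.3 -53 0 3 0 0 0;-0.3 -61 0 3 0 0 0;-0.3 -69 0 3 0 0 0;-0.3 -77 0 3 0 0 0;-0.3 -85 0 3 0 0 0;-0.3 -93 0 3 0 0 0;-0.3 -99 0 3 0 0 0;-0.3 -104 0 3 0 0 0;-0.3 -108 0 3 0 0 0;-0.3 -110 0 3 0 0 0"}}

```text
time_s: 3.78
tcp_pos: [600.5, 155.0, -0.2]
orientation: [[-1.0, 0.001, 0.0], [0.001, 1.0, 0.0], [-0.0, 0.0, -1.0]]
contact_force: [-0.4, 0.4, -0.2]
grip_width: 30.4
```

```bash
python3 - <<'E'
from h import *
a=grab('wrist','w2.png')['color'];b=grab('side','s3.png')['color'][160:330,160:370]
b=cv2.resize(b,(494,400))
cv2.imwrite('pics/w2s.png',cv2.resize(np.hstack([a,b]),None,fx=.69,fy=.69))
E
```

```text
(no output)
```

View pics/w2s.png

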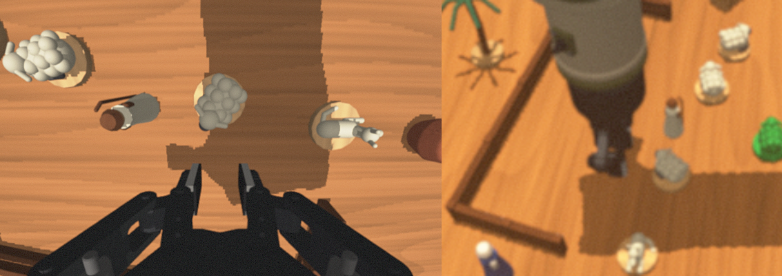

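The fingers passed over the base: the sheep is still upright at wrist (218,100) and its position is nearly unchanged. At this opening the fingertips evidently sit higher than the TCP. I'll check its location, then find the real tip height by touch.

```bash
python3 - <<'E'
from h import *
s=.69
print(w('w2.png',[(217/s,98/s),(338/s,127/s)],8), w('w2.png',[(52/s,57/s)],8), w('w2.png',[(152/s,97/s)],0))
m=np.load('pics/w2.png.npz');print(m['fx'],-m['R'].T@m['t'],m['R'])
print(ctrl.get_obs()['tcp_pos'])
# ray through inner tip corners, world y at various z
for z in (0,5,10,15,20): print(z,w('w2.png',[(201/s,165/s),(239/s,165/s)],z).tolist())
E
```

```text
[[541.5 152.6]
 [565.9 258.1]] [[507.9  20. ]] [[541.2  96.1]]
279.09118645049114 [526.9425174  154.80780949 169.03969484] [[ 1.08093723e-04  9.99999994e-01  1.97285016e-05]
 [ 9.57473032e-01 -1.09188947e-04  2.88522757e-01]
 [ 2.88522758e-01 -1.22979908e-05 -9.57473038e-01]]
[ 6.00188846e+02  1.54971882e+02 -2.66440599e-01]
0 [[605.5, 136.9], [605.5, 173.4]]
5 [[603.1, 137.4], [603.1, 172.8]]
10 [[600.8, 138.0], [600.8, 172.3]]
15 [[598.5, 138.5], [598.5, 171.7]]
20 [[596.2, 139.0], [596.2, 171.2]]
```

Call:
{"name": "send_rows", "arguments": {"increments": "-0.44 0 0 0 0 0 0;-0.44 0 0 1 0 0 0;-0.44 0 0 2 0 0 0;-0.44 0 0 3 0 0 0;-0.44 0 0 3 0 0 0"}}

```text
time_s: 4.3
tcp_pos: [599.8, 155.0, -3.5]
orientation: [[-1.0, 0.001, -0.0], [0.001, 1.0, -0.0], [0.0, -0.0, -1.0]]
contact_force: [-0.7, -0.9, -0.1]
grip_width: 23.6
```

Call:
{"name": "send_rows", "arguments": {"increments": "-0.44 0 0 1 0 0 0;-0.44 0 0 2 0 0 0;-0.44 0 0 2 0 0 0"}}

```text
time_s: 4.55
tcp_pos: [599.9, 155.0, -5.4]
orientation: [[-1.0, 0.001, -0.0], [0.001, 1.0, 0.0], [0.0, 0.0, -1.0]]
contact_force: [-0.2, -0.1, 0.3]
grip_width: 24.0
```

Call:
{"name": "send_rows", "arguments": {"increments": "-0.44 0 0 1 0 0 0;-0.44 0 0 2 0 0 0;-0.44 0 0 2 0 0 0"}}

```text
time_s: 4.8
tcp_pos: [599.9, 155.0, -7.4]
orientation: [[-1.0, 0.001, -0.0], [0.001, 1.0, -0.0], [0.0, -0.0, -1.0]]
contact_force: [-0.5, -0.2, -0.1]
grip_width: 24.0
```

Call:
{"name": "send_rows", "arguments": {"increments": "-0.44 0 0 1 0 0 0;-0.44 0 0 1 0 0 0"}}

```text
time_s: 4.97
tcp_pos: [600.0, 155.0, -8.4]
orientation: [[-1.0, 0.001, -0.0], [0.001, 1.0, 0.0], [0.0, 0.0, -1.0]]
contact_force: [-0.2, 0.4, 0.4]
grip_width: 24.0
```

Call:
{"name": "send_rows", "arguments": {"increments": "-0.44 0 0 1 0 0 0;-0.44 0 0 1 0 0 0"}}

```text
time_s: 5.13
tcp_pos: [600.0, 155.0, -9.3]
orientation: [[-1.0, 0.001, -0.0], [0.001, 1.0, 0.0], [0.0, 0.0, -1.0]]
contact_force: [-0.0, 0.4, -0.1]
grip_width: 24.0
```

Call:
{"name": "send_rows", "arguments": {"increments": "-0.44 0 0 1 0 0 0;-0.44 0 0 1 0 0 0"}}

```text
time_s: 5.3
tcp_pos: [600.0, 155.0, -10.4]
orientation: [[-1.0, 0.001, -0.0], [0.001, 1.0, 0.0], [0.0, 0.0, -1.0]]
contact_force: [0.1, -0.0, -1.1]
grip_width: 23.6
```

Call:
{"name": "send_rows", "arguments": {"increments": "-0.44 0 0 1 0 0 0;-0.44 0 0 1 0 0 0"}}

```text
time_s: 5.47
tcp_pos: [599.9, 155.0, -11.4]
orientation: [[-1.0, 0.001, -0.0], [0.001, 1.0, 0.0], [0.0, 0.0, -1.0]]
contact_force: [0.1, 0.8, 0.8]
grip_width: 24.3
```

Call:
{"name": "send_rows", "arguments": {"increments": "-0.44 0 0 1 0 0 0;-0.44 0 0 1 0 0 0"}}

```text
time_s: 5.63
tcp_pos: [599.9, 155.0, -12.4]
orientation: [[-1.0, 0.001, -0.0], [0.001, 1.0, 0.0], [0.0, 0.0, -1.0]]
contact_force: [0.0, -0.0, 0.5]
grip_width: 23.6
```

Call:
{"name": "send_rows", "arguments": {"increments": "-0.44 0 0 1 0 0 0;-0.44 0 0 1 0 0 0"}}

```text
time_s: 5.8
tcp_pos: [600.0, 155.0, -13.4]
orientation: [[-1.0, 0.001, -0.0], [0.001, 1.0, 0.0], [0.0, 0.0, -1.0]]
contact_force: [-0.3, 0.6, 0.6]
grip_width: 23.7
```

```bash
python3 - <<'E'
from h import *
o=ctrl.get_obs();print(o['tcp_pos'],o['contact_force'],np.round(o['joint_torque'],1))
a=grab('wrist','w3.png')['color'][180:320,200:440];b=grab('side','s4.png')['color'][190:290,190:310]
cv2.imwrite('pics/w3s.png',np.hstack([cv2.resize(a,(480,400)),cv2.resize(b,(320,400),interpolation=cv2.INTER_CUBIC)]))
E
```

```text
[599.96233734 155.02918019 -13.38157327] [-0.27527032  0.61686745  0.63662066] [  0.  -66.6   6.  -32.2   0.   -0.    0. ]
```

View pics/w3s.png

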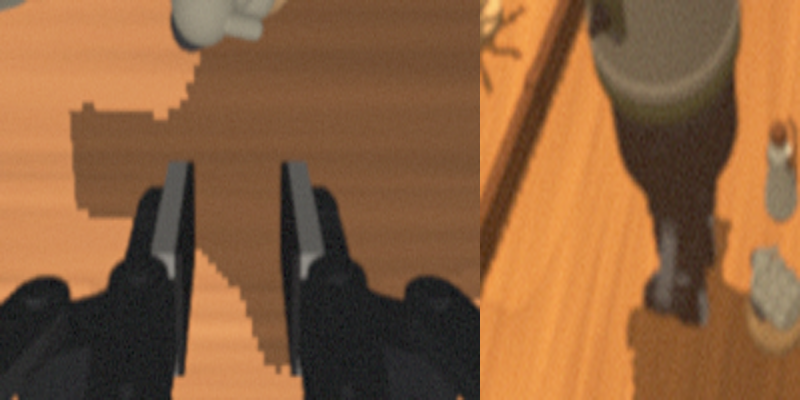

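```bash
python3 - <<'E'
from h import *
for z in (0,10,20,30): print(z,w('s4.png',[(190+(655-480)*.375,190+310/4),(190+(700-480)*.375,190+322/4)],z).tolist(), w('w3.png',[(295,236),(340,236)],z).tolist())
m=np.load('pics/s4.png.npz');print(-m['R'].T@m['t'])
m=np.load('pics/w3.png.npz');print(-m['R'].T@m['t'])
print('shep/sheep side',w('s4.png',[(190+(775-480)*.375,190+320/4)],6), 'wrist sheep', w('w3.png',[(200+220/2,180+0)],40))
E
```

```text
0 [[630.3, 162.9], [597.1, 165.5]] [[596.7, 140.6], [596.7, 168.0]]
10 [[627.9, 168.4], [595.2, 170.9]] [[592.2, 141.6], [592.2, 167.2]]
20 [[625.5, 173.9], [593.3, 176.3]] [[587.7, 142.5], [587.7, 166.3]]
30 [[623.1, 179.3], [591.3, 181.8]] [[583.2, 143.4], [583.2, 165.5]]
[461.65337498 546.29941071 700.64521494]
[526.4188481  154.83183546 155.92253981]
shep/sheep side [[543.7 161.4]] wrist sheep [[552.8 151.3]]
```

The tips still look to be about 10–17 mm up, so I'll keep feeling downward with the force reading as a guard.

Call:
{"name": "send_rows", "arguments": {"increments": "-0.44 0 0 1 0 0 0;-0.44 0 0 2 0 0 0;-0.44 0 0 2 0 0 0"}}

```text
time_s: 6.15
tcp_pos: [599.9, 155.0, -15.4]
orientation: [[-1.0, 0.001, -0.0], [0.001, 1.0, 0.0], [0.0, 0.0, -1.0]]
contact_force: [-1.2, 0.1, -0.1]
grip_width: 23.7
```

Call:
{"name": "send_rows", "arguments": {"increments": "-0.44 0 0 1 0 0 0;-0.44 0 0 1.5 0 0 0;-0.44 0 0 1.5 0 0 0"}}

```text
time_s: 6.4
tcp_pos: [599.9, 155.0, -16.9]
orientation: [[-1.0, 0.001, -0.0], [0.001, 1.0, -0.0], [0.0, -0.0, -1.0]]
contact_force: [0.5, 0.8, 0.2]
grip_width: 23.9
```

Call:
{"name": "send_rows", "arguments": {"increments": "-0.44 0 0 1 0 0 0;-0.44 0 0 1.5 0 0 0;-0.44 0 0 1.5 0 0 0"}}

```text
time_s: 6.65
tcp_pos: [599.9, 155.0, -18.3]
orientation: [[-1.0, 0.001, -0.0], [0.001, 1.0, 0.0], [0.0, 0.0, -1.0]]
contact_force: [0.1, -1.3, 1.1]
grip_width: 24.1
```

Call:
{"name": "send_rows", "arguments": {"increments": "-0.44 0 0 1 0 0 0;-0.44 0 0 1.5 0 0 0;-0.44 0 0 1.5 0 0 0"}}

```text
time_s: 6.9
tcp_pos: [599.9, 155.0, -19.9]
orientation: [[-1.0, 0.001, -0.0], [0.001, 1.0, 0.0], [0.0, 0.0, -1.0]]
contact_force: [1.1, 0.7, 1.1]
grip_width: 24.0
```

Call:
{"name": "send_rows", "arguments": {"increments": "-0.44 0 0 1 0 0 0;-0.44 0 0 1.5 0 0 0;-0.44 0 0 1.5 0 0 0"}}

```text
time_s: 7.15
tcp_pos: [599.9, 155.0, -21.4]
orientation: [[-1.0, 0.001, -0.0], [0.001, 1.0, 0.0], [0.0, 0.0, -1.0]]
contact_force: [0.5, 1.0, 0.4]
grip_width: 24.3
```

```bash
python3 - <<'E'
from h import *
a=grab('wrist','w4.png')['color'][200:280,260:380];b=grab('side','s5.png')['color'][230:290,240:300]
cv2.imwrite('pics/w4s.png',np.hstack([cv2.resize(a,(480,320),interpolation=cv2.INTER_CUBIC),cv2.resize(b,(320,320),interpolation=cv2.INTER_CUBIC)]))
for u in ((290,236),):print([ (z,w('w4.png',[u],z).tolist()) for z in (0,10)])
E
```

```text
[(0, [[593.1, 138.5]]), (10, [[588.6, 139.6]])]
```

View pics/w4s.png

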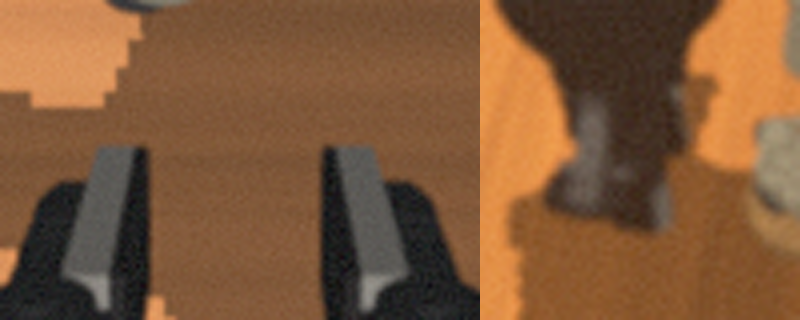

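Call:
{"name": "send_rows", "arguments": {"increments": "-0.44 0 0 1 0 0 0;-0.44 0 0 1.5 0 0 0;-0.44 0 0 1.5 0 0 0"}}

```text
time_s: 7.5
tcp_pos: [599.9, 155.0, -22.9]
orientation: [[-1.0, 0.001, -0.0], [0.001, 1.0, 0.0], [0.0, 0.0, -1.0]]
contact_force: [0.5, -0.5, -0.6]
grip_width: 23.9
```

Call:
{"name": "send_rows", "arguments": {"increments": "-0.44 0 0 1 0 0 0;-0.44 0 0 1.5 0 0 0;-0.44 0 0 1.5 0 0 0"}}

```text
time_s: 7.75
tcp_pos: [600.0, 155.0, -24.4]
orientation: [[-1.0, 0.001, -0.0], [0.001, 1.0, 0.0], [0.0, 0.0, -1.0]]
contact_force: [-0.5, 0.8, 0.2]
grip_width: 24.1
```

Call:
{"name": "send_rows", "arguments": {"increments": "-0.44 0 0 1 0 0 0;-0.44 0 0 1 0 0 0"}}

```text
time_s: 7.92
tcp_pos: [600.0, 155.0, -25.4]
orientation: [[-1.0, 0.001, -0.0], [0.001, 1.0, -0.0], [0.0, -0.0, -1.0]]
contact_force: [0.4, 0.5, 0.1]
grip_width: 23.8
```

Call:
{"name": "send_rows", "arguments": {"increments": "-0.44 0 0 1 0 0 0;-0.44 0 0 1 0 0 0"}}

```text
time_s: 8.08
tcp_pos: [600.0, 155.0, -26.4]
orientation: [[-1.0, 0.001, -0.0], [0.001, 1.0, -0.0], [0.0, -0.0, -1.0]]
contact_force: [-0.0, 0.7, -0.3]
grip_width: 24.2
```

Call:
{"name": "send_rows", "arguments": {"increments": "-0.44 0 0 1 0 0 0;-0.44 0 0 1 0 0 0"}}

```text
time_s: 8.25
tcp_pos: [600.1, 155.0, -27.3]
orientation: [[-1.0, 0.001, 0.0], [0.001, 1.0, 0.0], [-0.0, 0.0, -1.0]]
contact_force: [0.5, 0.4, 0.9]
grip_width: 24.0
```

Call:
{"name": "send_rows", "arguments": {"increments": "-0.44 0 0 1 0 0 0;-0.44 0 0 1 0 0 0"}}

```text
time_s: 8.42
tcp_pos: [600.1, 155.0, -27.4]
orientation: [[-1.0, 0.001, -0.0], [0.001, 1.0, 0.0], [0.0, 0.0, -1.0]]
contact_force: [-3.7, -1.0, 10.3]
grip_width: 23.9
```

The tips touch the counter at TCP z = -27.4 for a 24 mm opening, so I'll push at about TCP z = -24.5. First I lift, go back behind sheep 1 with a small +y offset to keep clear of the shepherd, and lower.

Call:
{"name": "send_rows", "arguments": {"increments": "-0.44 0 0 -35 0 0 0;-0.44 0 0 -75 0 0 0;-0.44 0 0 -80 0 0 0;-0.44 40 6 -80 0 0 0;-0.44 80 6 -80 0 0 0;-0.44 110 6 -80 0 0 0;-0.44 110 6 -80 0 0 0;-0.44 110 6 -50 0 0 0;-0.44 110 6 -20 0 0 0;-0.44 110 6 -6 0 0 0;-0.44 110 6 -4 0 0 0;-0.44 110 6 -4 0 0 0"}}

```text
time_s: 9.42
tcp_pos: [489.8, 160.8, -24.6]
orientation: [[-1.0, 0.001, -0.001], [0.001, 1.0, -0.001], [0.001, -0.001, -1.0]]
contact_force: [0.3, -0.4, 0.2]
grip_width: 23.8
```

Call:
{"name": "send_rows", "arguments": {"increments": "-0.44 -8 0 0 0 0 0;-0.44 -14 0 0 0 0 0;-0.44 -20 0 0 0 0 0;-0.44 -25 1 0 0 0 0;-0.44 -30 2 0 0 0 0;-0.44 -35 3 0 0 0 0;-0.44 -40 4 0 0 0 0;-0.44 -46 5 0 0 0 0;-0.44 -52 6 0 0 0 0;-0.44 -58 7 0 0 0 0;-0.44 -64 8 0 0 0 0;-0.44 -70 9 0 0 0 0;-0.44 -76 10 0 0 0 0;-0.44 -80 11 0 0 0 0;-0.44 -82 11 0 0 0 0"}}

```text
time_s: 10.67
tcp_pos: [572.7, 172.3, -24.2]
orientation: [[-1.0, 0.001, 0.0], [0.001, 1.0, 0.0], [-0.0, 0.0, -1.0]]
contact_force: [-0.2, 0.8, -0.6]
grip_width: 23.8
```

```bash
python3 - <<'E'
from h import *
a=grab('wrist','w5.png')['color'];b=grab('top','t5.png')['color'][95:255,165:405]
cv2.imwrite('pics/w5s.png',np.hstack([cv2.resize(a,(400,300)),cv2.resize(b,(400,300),interpolation=cv2.INTER_CUBIC)]))
E
```

```text
(no output)
```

View pics/w5s.png

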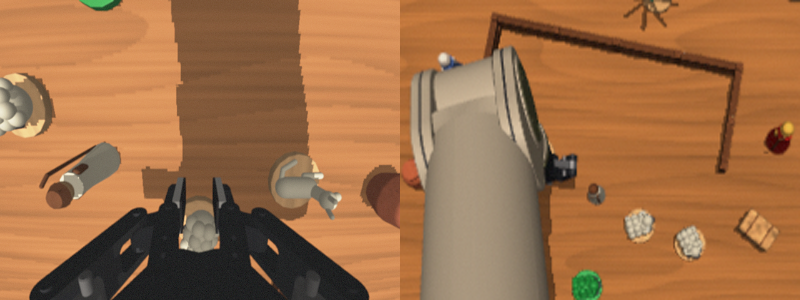

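The wrist view shows the sheep at (200,230), sitting in the cradle ahead of the fingers. The shepherd and dog are still standing, so I'll carry on into the fold.

Call:
{"name": "send_rows", "arguments": {"increments": "-0.44 -5 1 0 0 0 0;-0.44 -11 2 0 0 0 0;-0.44 -18 3 0 0 0 0;-0.44 -25 4 0 0 0 0;-0.44 -32 5 0 0 0 0;-0.44 -39 6 0 0 0 0;-0.44 -46 7 0 0 0 0;-0.44 -53 8 0 0 0 0;-0.44 -60 9 0 0 0 0;-0.44 -67 10 0 0 0 0;-0.44 -74 11 0 0 0 0;-0.44 -80 12 0 0 0 0;-0.44 -85 12 0 0 0 0;-0.44 -88 12 0 0 0 0;-0.44 -88 12 0 0 0 0"}}

```text
time_s: 12.02
tcp_pos: [660.6, 183.8, -24.3]
orientation: [[-1.0, 0.001, 0.0], [0.001, 1.0, -0.0], [-0.0, -0.0, -1.0]]
contact_force: [-0.2, 0.6, -0.3]
grip_width: 24.2
```

Call:
{"name": "send_rows", "arguments": {"increments": "-0.44 10 0 0 0 0 0;-0.44 14 0 -30 0 0 0;-0.44 14 0 -65 0 0 0;-0.44 14 0 -90 0 0 0;-0.44 40 -22 -90 0 0 0;-0.44 70 -46 -90 0 0 0;-0.44 100 -75 -90 0 0 0;-0.44 130 -100 -90 0 0 0;-0.44 160 -125 -90 0 0 0;-0.44 185 -148 -90 0 0 0;-0.44 201 -160 -90 0 0 0;-0.44 201 -160 -90 0 0 0;-0.44 201 -160 -60 0 0 0;-0.44 201 -160 -30 0 0 0;-0.44 201 -160 -8 0 0 0;-0.44 201 -160 -2 0 0 0;-0.44 201 -160 0 0 0 0;-0.44 201 -160 0 0 0 0"}}

```text
time_s: 13.52
tcp_pos: [459.4, 24.3, -23.8]
orientation: [[-1.0, 0.001, 0.0], [0.001, 1.0, 0.0], [-0.0, 0.0, -1.0]]
contact_force: [0.5, 0.5, 0.6]
grip_width: 23.9
```

Call:
{"name": "send_rows", "arguments": {"increments": "-0.44 -8 0 0 0 0 0;-0.44 -14 0 0 0 0 0;-0.44 -19 0 0 0 0 0;-0.44 -24 0 0 0 0 0;-0.44 -29 0 0 0 0 0;-0.44 -35 0 0 0 0 0;-0.44 -41 0 0 0 0 0;-0.44 -47 0 0 0 0 0;-0.44 -53 0 0 0 0 0;-0.44 -59 0 0 0 0 0;-0.44 -65 0 0 0 0 0;-0.44 -70 0 0 0 0 0;-0.44 -73 0 0 0 0 0;-0.44 -74 0 0 0 0 0"}}

```text
time_s: 14.68
tcp_pos: [533.5, 24.1, -24.3]
orientation: [[-1.0, 0.001, 0.0], [0.001, 1.0, -0.0], [-0.0, -0.0, -1.0]]
contact_force: [-1.7, -0.5, 0.3]
grip_width: 23.6
```

```bash
python3 - <<'E'
from h import *
a=grab('wrist','w6.png')['color'];b=grab('side','s6.png')['color'][110:330,150:410]
cv2.imwrite('pics/w6s.png',np.hstack([cv2.resize(a,(400,300)),cv2.resize(b,(400,338),interpolation=cv2.INTER_CUBIC)[:300]]))
E
```

```text
(no output)
```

View pics/w6s.png

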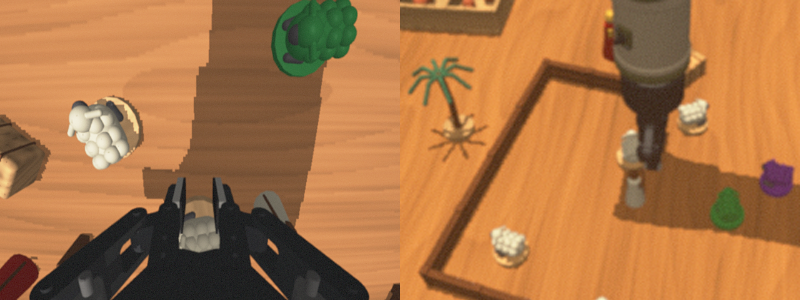

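Sheep 1 is upright in the fold (side view 508,245). Sheep 2 is in the cradle, and the shepherd is standing clear of it.

Call:
{"name": "send_rows", "arguments": {"increments": "-0.44 -5 0 0 0 0 0;-0.44 -11 0 0 0 0 0;-0.44 -18 0 0 0 0 0;-0.44 -25 0 0 0 0 0;-0.44 -32 0 0 0 0 0;-0.44 -39 0 0 0 0 0;-0.44 -46 0 0 0 0 0;-0.44 -53 0 0 0 0 0;-0.44 -60 0 0 0 0 0;-0.44 -67 0 0 0 0 0;-0.44 -74 0 0 0 0 0;-0.44 -81 0 0 0 0 0;-0.44 -88 0 0 0 0 0;-0.44 -94 0 0 0 0 0;-0.44 -97 0 0 0 0 0;-0.44 -97 0 0 0 0 0"}}

```text
time_s: 16.12
tcp_pos: [630.6, 23.9, -24.3]
orientation: [[-1.0, 0.001, 0.0], [0.001, 1.0, -0.0], [-0.0, -0.0, -1.0]]
contact_force: [-0.4, 0.3, -0.1]
grip_width: 23.8
```

```bash
python3 - <<'E'
from h import *
print(w('w6.png',[(108*1.6,128*4/3)],8), w('w6.png',[(122*1.6,118*4/3)],8))
E
```

```text
[[486.2 -49.3]] [[479.5 -37. ]]
```

Call:
{"name": "send_rows", "arguments": {"increments": "-0.44 10 0 0 0 0 0;-0.44 14 0 -30 0 0 0;-0.44 14 0 -65 0 0 0;-0.44 14 0 -90 0 0 0;-0.44 45 -12 -90 0 0 0;-0.44 80 -28 -90 0 0 0;-0.44 115 -45 -90 0 0 0;-0.44 150 -58 -90 0 0 0;-0.44 180 -68 -90 0 0 0;-0.44 193 -70 -90 0 0 0;-0.44 193 -70 -90 0 0 0;-0.44 193 -70 -60 0 0 0;-0.44 193 -70 -30 0 0 0;-0.44 193 -70 -8 0 0 0;-0.44 193 -70 -2 0 0 0;-0.44 193 -70 0 0 0 0;-0.44 193 -70 0 0 0 0"}}

```text
time_s: 17.53
tcp_pos: [437.5, -45.8, -23.9]
orientation: [[-1.0, 0.001, 0.0], [0.001, 1.0, -0.0], [-0.0, -0.0, -1.0]]
contact_force: [0.1, 0.8, -0.5]
grip_width: 23.7
```

Call:
{"name": "send_rows", "arguments": {"increments": "-0.44 -8 0 0 0 0 0;-0.44 -14 0 0 0 0 0;-0.44 -19 0 0 0 0 0;-0.44 -24 0.5 0 0 0 0;-0.44 -29 1 0 0 0 0;-0.44 -35 2 0 0 0 0;-0.44 -41 3 0 0 0 0;-0.44 -47 4 0 0 0 0;-0.44 -53 5 0 0 0 0;-0.44 -59 6 0 0 0 0;-0.44 -65 7 0 0 0 0;-0.44 -70 8 0 0 0 0;-0.44 -73 8 0 0 0 0;-0.44 -74 8 0 0 0 0"}}

```text
time_s: 18.7
tcp_pos: [511.4, -37.8, -24.2]
orientation: [[-1.0, 0.001, 0.0], [0.001, 1.0, -0.0], [-0.0, -0.0, -1.0]]
contact_force: [0.2, -0.3, 0.5]
grip_width: 23.9
```

```bash
python3 - <<'E'
from h import *
a=grab('wrist','w7.png')['color'];b=grab('side','s7.png')['color'][110:330,150:410]
cv2.imwrite('pics/w7s.png',np.hstack([cv2.resize(a,(400,300)),cv2.resize(b,(400,338),interpolation=cv2.INTER_CUBIC)[:300]]))
E
```

```text
(no output)
```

View pics/w7s.png

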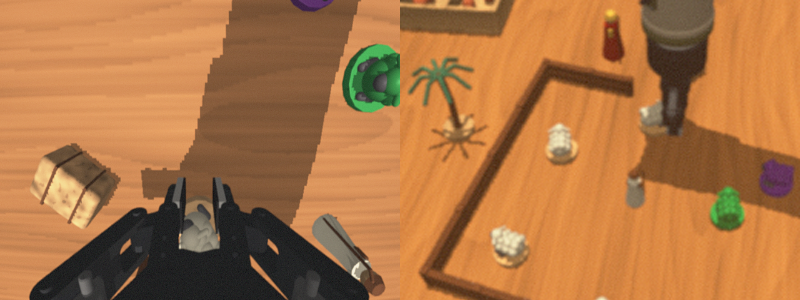

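Sheep 1 and 2 are upright in the fold (side view 508,245 and 560,143). Sheep 3 is in the cradle, so I'll continue.

Call:
{"name": "send_rows", "arguments": {"increments": "-0.44 -5 0.5 0 0 0 0;-0.44 -11 1 0 0 0 0;-0.44 -18 1.5 0 0 0 0;-0.44 -25 2 0 0 0 0;-0.44 -32 2.5 0 0 0 0;-0.44 -39 3 0 0 0 0;-0.44 -46 3 0 0 0 0;-0.44 -53 3 0 0 0 0;-0.44 -60 3 0 0 0 0;-0.44 -67 3 0 0 0 0;-0.44 -74 3 0 0 0 0;-0.44 -81 3 0 0 0 0;-0.44 -88 3 0 0 0 0;-0.44 -95 3 0 0 0 0;-0.44 -102 3 0 0 0 0;-0.44 -106 3 0 0 0 0;-0.44 -107 3 0 0 0 0"}}

```text
time_s: 20.22
tcp_pos: [618.7, -35.0, -24.3]
orientation: [[-1.0, 0.001, 0.0], [0.001, 1.0, -0.0], [-0.0, -0.0, -1.0]]
contact_force: [-0.6, 0.0, 0.4]
grip_width: 24.0
```

Call:
{"name": "send_rows", "arguments": {"increments": "-0.44 10 0 0 0 0 0;-0.44 16 0 -25 0 0 0;-0.44 16 0 -60 0 0 0;-0.44 16 0 -100 0 0 0;-0.44 16 0 -140 0 0 0;-0.44 50 -20 -170 0 0 0;-0.44 90 -60 -170 0 0 0;-0.44 120 -100 -170 0 0 0;-0.44 150 -140 -170 0 0 0;-0.44 180 -180 -170 0 0 0;-0.44 200 -220 -170 0 0 0;-0.44 200 -250 -170 0 0 0;-0.44 200 -250 -170 0 0 0;-0.44 200 -250 -170 0 0 0"}}

```text
time_s: 21.38
tcp_pos: [413.9, -291.6, 146.4]
orientation: [[-1.0, 0.01, 0.0], [0.01, 1.0, -0.002], [-0.001, -0.002, -1.0]]
contact_force: [-0.7, 0.1, 1.3]
grip_width: 24.1
```

```bash
python3 - <<'E'
from h import *
a=grab('top','t8.png')['color'][85:285,150:420]
grab('side','s8.png')
cv2.imwrite('pics/t8c.png',cv2.resize(a,(800,593),interpolation=cv2.INTER_CUBIC))
E
```

```text
(no output)
```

View pics/t8c.png

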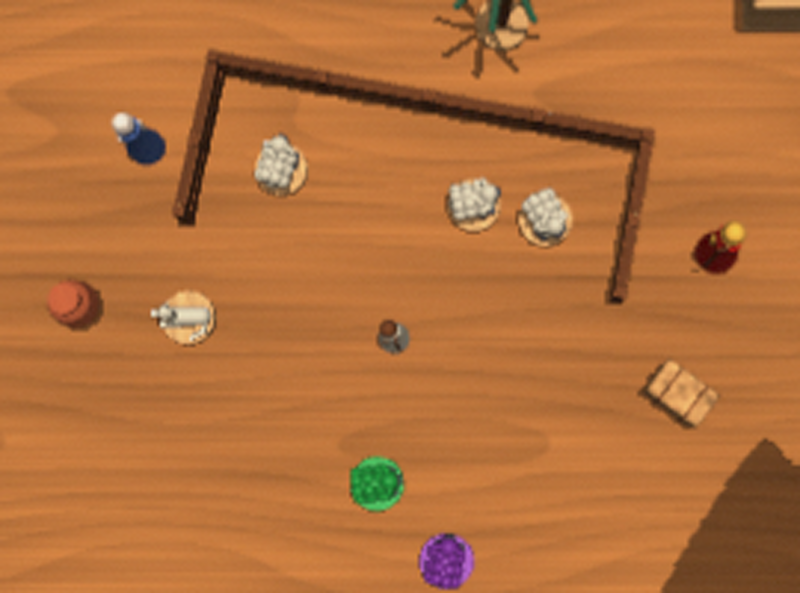

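The top view shows all three sheep upright inside the fold at (279,167), (473,204) and (546,218). They sit well behind the mouth line, which runs from (185,218) to (615,298). The dog and shepherd are at the same image positions as before, to within about 1 px, and the other figures are standing.

```bash
python3 -c "
from h import *
f='t8.png';c=np.array([674.7,71.1]);R=np.array([[.984,.179],[-.179,.984]])
p=[(150+x/2.963,85+y/2.965) for x,y in [(280,168),(473,206),(546,219)]]
print((w(f,p,8)-c)@R)
ticket.sign_off()"
```

```text
[[  -6.2006  114.5568]
 [  -8.825   -48.1639]
 [  -8.7122 -109.1371]]
the job is handed in; nothing more can be done
```

All three sheep are inside the fold and upright on their bases, and the job is handed in at about 21.5 s of robot time.

- **How:** I pushed each sheep along the counter by its base, cradled low between the part-open fingers. Nothing was lifted.
- **Final position:** In the fold's frame the base centres are at about (-6, 115), (-9, -48) and (-9, -109) mm. Each base is about 34 mm inside the mouth and at least 38 mm from every rail.
- **Left alone:** In the last top view the dog and shepherd match their starting image positions to within about 1 px. The woman, king, jar, bale and the green and purple look-alikes are standing and look unmoved, though I didn't measure those.
- **What went wrong:** My first sweep passed over sheep 1's base without pushing it properly. At a 24 mm opening the fingertips end about 27 mm behind the reported TCP, not at it as described. I found this by lowering to a light touch on the counter of about 10 N, and that was the highest force I read.

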